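# Hang the swarf pail from an S-hook in the rail's notch

### The job

Hook the S-hook over the bar of the rail stand, slide it gently along until it drops fully home into the bar's notch, and let go of it there. Then hang the swarf pail by its wire bail from the hook's lower curl and leave it hanging at rest. Do not force anything, keep the pail upright, and leave the screw jack, the setting ring and the knurled nut alone.

Things in the scene. Friction and masses are not known exactly. Their poses are not given: they have to be found in the camera images.
- rail_stand: Fixed rail stand. Origin: centre of the underside of its base plate (70 x 230 x 10 mm); z up, y along the bar, -x toward the robot. Two posts at y = +98 and -98 mm carry clamp blocks (28 x 16 x 30 mm) that hold a round steel bar, diameter 18 mm, axis 225 mm above the origin. The bar is clamped stiffly and does not slide. More than 20 N between hook and stand is too much.
- bar_mid (a point): Point on the bar's axis midway between the clamp blocks (not the notch). The one notch, square-edged, runs round the bar: 10.5 mm wide along y, waist diameter 9 mm. Its centre lies anywhere from y = -30 to +30 mm of this point and is not reported: see it, or feel for it by sliding the hook along the bar pressed down lightly (2 to 6 N) until it sinks 4.5 mm.
- s_hook: S-hook of 8 mm round steel, 80 g, 138 mm tall, flat in x-z. Origin: inside top of the upper curl (inner radius 12 mm; free tip on the +x side ends 24 mm below; the shank runs down at x = -16 mm to 45 mm below: bring the bar in from +x). z up; y lies along the bar when hung. On the full bar the origin is 234 mm above the stand's, home in the notch 229.5. It starts in the block, leaning up to 5 degrees, -x toward the robot.
- hook_tab (a point): Centre of the hook's flat grip tab, 26 (x) x 10 (y) x 22 (z) mm, which stands on the upper curl; this point is 18 mm above the hook's origin. Pinch it across y, with the fingertips no more than 10 mm below this point, else they land on the bar beside the notch before the hook is home.
- lower_curl (a point): Inside bottom of the hook's lower curl, 101 mm below its origin: inner radius 12 mm, opens up on the -x side. Its free tip is at x = -20 mm, top 30 mm above this point; on the +x side the shank rises at x = +16 mm to 26 mm above this point, then slants to x = -16 mm at 56 mm above it. A hung bail's axis lies 3 mm above this point. More than 20 N between pail and hook is too much.
- hook_block: Black plastic parking block 75 x 60 x 50 mm, fixed to the plate. Origin: centre of its underside. Its slot, open at the top, 48 mm long along x (-26 to +22), 9.6 mm wide and 38 mm deep, holds the hook's lower curl: lift the hook 45 mm straight up to clear it.
- pail: Round aluminium swarf pail, 120 to 210 g: cup 56 mm diameter, 42 mm high; origin at the centre of its underside, z up, -x (its grip) toward the robot. A rigid bail of 6 mm wire stands over it in the y-z plane: level top from y = -20 to +20 mm, axis 85 mm above the origin, uprights at y = +29 and -29 mm. Hung freely it tips by less than 10 degrees.
- pail_grip (a point): Centre of the pail's upright black grip tab, 24 (x) x 10 (y) x 45 (z) mm, on a strut in front of the cup; 80 mm toward -x and 83 mm above the pail's origin. Pinch it across y.
- bail (a point): Middle of the top of the pail's bail, on the wire's axis; axes as the pail's.
- screw_jack: Bystander: small screw jack, 34 x 29 x 48 mm, origin under its centre. Leave alone.
- setting_ring: Bystander: plain steel ring, 60 mm diameter, 14 mm high, origin under its centre. Leave alone.
- knurled_nut: Bystander: knurled nut, 36 mm diameter, 16 mm high, origin under its centre. Leave alone.

How it is judged (in metres and radians):
On the way:
1. the S-hook hangs over the bar, home in the notch, and has been let go (z of s_hook in the frame of rail_stand between 0.223 and 0.2315 m and y of s_hook in the frame of rail_stand between -0.06 and 0.06 m and x of s_hook in the frame of rail_stand between -0.012 and 0.012 m and angle between s_hook's own z axis and vertical below 0.35 rad and contact force between s_hook and the fingers below 0.1 N and linear speed of s_hook below 0.03 m/s and contact force between s_hook and pail below 0.05 N), for 0.2 s.
At the end, for the whole second after the job is handed in: Hook over the bar, home in the notch (origin under 231.5 mm above the stand's, within 12 mm of the bar axis in x); pail's bail in the lower curl (89 to 105 mm below the hook's origin, 12 mm in x, 22 in y), pail over 25 mm clear; both within 20 degrees of upright, released, slower than 30 mm/s (z of s_hook in the frame of rail_stand between 0.223 and 0.2315 m and y of s_hook in the frame of rail_stand between -0.06 and 0.06 m and x of s_hook in the frame of rail_stand between -0.012 and 0.012 m and angle between each of s_hook, pail's own z axis and vertical below 0.35 rad and x of bail in the frame of s_hook between -0.012 and 0.012 m and y of bail in the frame of s_hook between -0.022 and 0.022 m and z of bail in the frame of s_hook between -0.105 and -0.089 m and height (world z) of pail above 0.025 m and contact force between each of pail, s_hook and the fingers below 0.1 N and contact force between s_hook and pail above 0.5 N and linear speed of each of pail, s_hook below 0.03 m/s); the robot touches nothing.
It fails at once if more than 20 N between the hook and the rail stand (contact force between s_hook and rail_stand above 20 N).
It fails at once if more than 20 N between the pail and the hook (contact force between pail and s_hook above 20 N).
It fails at once if the pail tipped by more than 40 degrees (angle between pail's own z axis and vertical above 0.7 rad).
It fails at once if a bystander moved by more than 20 mm (distance of any of screw_jack, setting_ring, knurled_nut from where it was at the start of the episode above 0.02 m).
It also fails if it takes over 72 s, if anything falls off the work surface, if the arm or the gripper's body presses on something with over 40 N, if the wrist force passes 120 N, or if a joint passes its speed limit or range.

### The arm

A 6-joint arm with a two-finger parallel gripper is mounted at the origin on a cart in front of the work surface, level with it; the furniture and walls round the work are solid. World frame = base frame: x ahead of the robot, y to its left, z up, the work surface at z = 0. Lengths are in mm, angles in rad, forces in N, time in s.
With the tool pointing down it reaches from about 350 to 975 mm from the base axis. Payload 7.1 kg.
Tool frame: the origin (TCP) lies midway between the tips of the shut fingers; the grasp point (between the pads) lies pinch_z behind it (pinch_z is the distance from the TCP to the grasp point, in mm); z points along the fingers, y is the line along which they close (so a half turn about z gives the same grasp; the last joint's range is limited). The gripper opens to 88 mm and grips with 3 to 60 N. Pads are 20 mm wide; open, the fingers measure 115 mm over their backs; the gripper's body (75 mm by 178 mm) begins 61 mm behind the grasp point.
Start: joints at [1.164, 0.423, 1.63, -0, 1.089, -0.019], TCP at [236.313, 578.585, 222.675] pointing down, gripper open.
Joint ranges: [-3, 3], [-0.9, 2.11], [0.09, 2.58], [-1.31, 4.45], [0.11, 2.69], [-2.54, 2.54]. Speed limits (rad/s): [2.39, 2.39, 3.01, 3.14, 3.14, 3.14].

### API

Orientations are given as a rotation vector (axis times angle).
In Python, from workcell import get_obs, get_image, close_job, pinch_z gives the robot as it stands.
- The arm moves only by the tool jog_arm, never from a script. Its argument "commands" is a list of rows, each a list of 3 entries, a list of its own where there are three numbers: the gripper command: -1 is shut, 1 is fully open, values between are in proportion, then the shift along the tool's x, y, z as a fraction of full scale, then the turn, a rotation vector about the tool's x, y, z as a fraction of full scale. In form: [[gripper, [tx, ty, tz], [rx, ry, rz]], ...]. A call has 1 to 10 rows; each row shifts and turns the commanded pose from where the row before left it, along the tool's axes as they then stand; what a row does not reach is not made up. Full scale, the value 1, is 0.1 m for a shift and 45 degrees for a turn. A row lasts 1/10 s, in which the tool goes at most 50 mm and 8.59 degrees, less where a joint would pass 70% of its speed; a pose out of reach is approached as far as the arm can. A call with a number of a shift or a turn outside -1 to 1 is refused whole. A call with a gripper value outside its range is refused whole. The fingers move at their own pace and stop on an object; the grip force is fixed at half the most. Time passes only in rows, so rows that do not move let the fingers close. It gives the time, the measured TCP pose, the force, the opening and the grip force at its end, in the units of the state.
- get_obs(): the state, without advancing time (a new reading comes with each control period).
- get_image(name): name is "scene" or "top" or "wrist"; returns a dict with "image" (384x512x3 uint8, blue, green, red), "z_map" (384x512 float32, mm along the optical axis (not along the pixel's ray), 0 where there is no reading), "intrinsics" (3x3 intrinsics, pixels), "eye" and "orientation" of the camera in the world; the wrist camera has in their place "mount" (4x4, takes a point from camera to tool coordinates, whose origin is the TCP and whose axes are the flange's). Camera axes: x right, y down, z forward; pixel columns grow to the right and rows downward; lengths in mm; the calibration is good to about 2 mm. A picture is of the moment at which its call begins: read the wrist's pose just before it.
- close_job(): hands the job in; it is judged then, once.
The state is a dict: "t": time; "qpos": joint angles; "qvel": joint speeds; "joint_torque": joint torques, N m; "ee_pos": TCP position; "orientation": TCP orientation; "ft_force": force on the tool from outside, world axes, zero at the start; "moment": the same for the moment, N m; "width": finger opening in mm; "grasp_force": force on a finger pad.
Only numpy, scipy, OpenCV 4.12 (cv2) and the standard library are available. Lean on these libraries where they do the work, as an engineer would, in place of code of your own. Each camera call takes 0.05 s, during which the arm holds its last target. There are 200 camera calls.

## Working session

There is one attempt and no reset: what is moved stays moved. The work goes in short steps, Python scripts to look and compute and a tool call to move; the robot and the scene stay as the last step left them, time stands still between calls to the robot, and variables do not carry over. Pictures are saved under pics/ and viewed, at most 10 in all, crops included, and the job is handed in when it is done.

Besides the shell and the picture viewer there is one more tool, called after "Call:" as name(argument=value, ...), one argument or row to a line, values as JSON. jog_arm: Moves the arm, as the interface text tells. Its arguments: {"type":"object","properties":{"commands":{"type":"array","items":{"type":"array"}}},"required":["commands"]}

```bash
ls; mkdir -p pics; cat > h.py <<'E'
import numpy as np,cv2
from workcell import *
from scipy.spatial.transform import Rotation as R
def grab(n):
    o=get_obs(); d=get_image(n)
    if 'mount' in d:
        T=np.eye(4);T[:3,:3]=R.from_rotvec(o['orientation']).as_matrix();T[:3,3]=o['ee_pos']
        M=T@np.array(d['mount'])
    else:
        M=np.eye(4);q=np.array(d['orientation'])
        M[:3,:3]=q if q.shape==(3,3) else R.from_rotvec(q).as_matrix();M[:3,3]=d['eye']
    d['M']=M;return d
def cloud(d):
    z=d['z_map'];K=np.array(d['intrinsics']);v,u=np.mgrid[:z.shape[0],:z.shape[1]]
    P=np.stack([(u-K[0,2])/K[0,0]*z,(v-K[1,2])/K[1,1]*z,z],-1)
    W=P@d['M'][:3,:3].T+d['M'][:3,3];W[z<=0]=np.nan;return W
E
python3 - <<'E'
from h import *
o=get_obs();print(o,pinch_z)
for n in('scene','top'):
    d=grab(n);print(n,d['eye'],d['orientation'],d['intrinsics']);cv2.imwrite(f'pics/{n}.png',d['image']);np.savez(f'{n}.npz',W=cloud(d),I=d['image'],M=d['M'],K=d['intrinsics'])
E
```

```text
pics
{'t': 0.0, 'qpos': array([ 1.16399828e+00,  4.23821527e-01,  1.63067594e+00,  7.47663305e-06,
        1.08855829e+00, -1.89989086e-02]), 'qvel': array([-0.00099266, -0.00081837, -0.00075933, -0.00020747, -0.00037361,
       -0.00135715]), 'joint_torque': array([ 3.84938903e-03, -5.44600439e+01, -2.73683435e+01,  6.45741122e-02,
        2.25969264e-02, -7.75971262e-05]), 'ee_pos': array([236.10631354, 578.10775539, 221.91926126]), 'orientation': array([-6.05287950e-01, -3.08240862e+00,  2.24392093e-03]), 'ft_force': array([ 0.86035674, -0.00355179,  0.14896646]), 'moment': array([-0.03378141,  0.01421677, -0.03563434]), 'grasp_force': 0.0, 'width': 88.0497730743873} 18.700000000000003
scene [ -45.42979525 -500.14149116 1021.21976613] [-2.28870502  0.93220478 -0.32095588] [[441.5198599    0.         251.72855063]
 [  0.         441.5198599  193.56412896]
 [  0.           0.           1.        ]]
top [ 302.52334562   12.71562884 1262.83656582] [-2.13590683  2.14442736 -0.1621801 ] [[374.82824091   0.         252.46947499]
 [  0.         374.82824091 194.09907474]
 [  0.           0.           1.        ]]
```

View pics/scene.png

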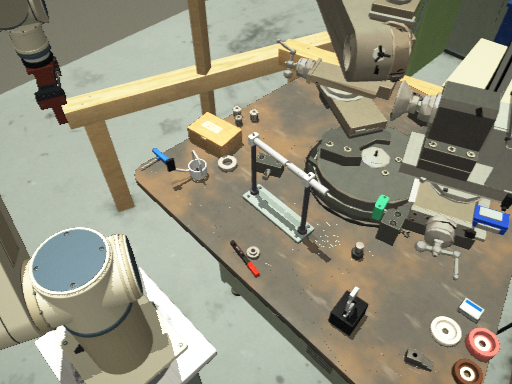

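View pics/top.png

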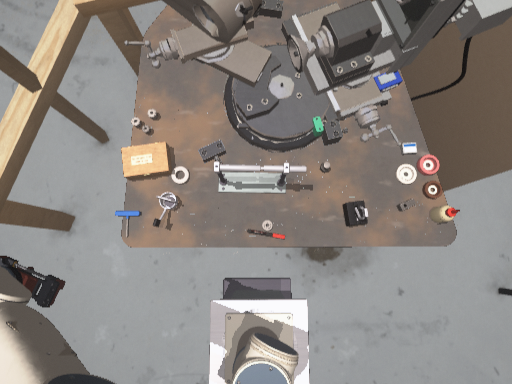

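The scene view shows the stand with its bar from (253,138) to (320,188), the hook block at (348,310) and the pail at (198,170). In the top view the block is at (356,213), the pail at (168,200) with its grip at (157,222), and the stand at (252,178).

```bash
python3 - <<'E'
from h import *
S=[];
for n in('scene','top'):
    f=np.load(n+'.npz');W=f['W'].reshape(-1,3);C=f['I'].reshape(-1,3);S.append((W,C))
    z=W[:,2]
    def rep(t,m,w=W):
        if m.sum()<3: print(n,t,m.sum());return
        p=w[m];c=p.mean(0);q=p[:,:2]-c[:2];e,v=np.linalg.eigh(q.T@q/len(q));print(n,t,m.sum(),'mean',c.round(1),'min',p.min(0).round(),'max',p.max(0).round(),'ang',np.degrees(np.arctan2(v[1,1],v[0,1])).round(1),np.sqrt(e).round(1))
    box=lambda u0,u1,v0,v1:(lambda a:(a.__setitem__((slice(v0,v1),slice(u0,u1)),True),a.ravel())[1])(np.zeros((384,512),bool))
    B={'scene':dict(blk=(325,372,280,340),pail=(165,215,145,190),stand=(235,335,125,245)),'top':dict(blk=(338,376,195,232),pail=(145,184,186,232),stand=(210,312,155,198))}[n]
    b=box(*B['blk']);rep('blktop',b&(z>44)&(z<56));rep('hook',b&(z>62));rep('hooktab',b&(z>135))
    b=box(*B['pail']);rep('pail',b&(z>5));rep('pail rim',b&(z>34)&(z<48));rep('high',b&(z>65));rep('dark high',b&(z>60)&(C.max(1)<70)&(z<125));
    b=box(*B['stand']);rep('base',b&(z>6)&(z<14));rep('bar',b&(z>212)&(z<236));rep('clampz',b&(z>236))
E
```

```text
scene blktop 666 mean [ 425.5 -321.    50.2] min [ 388. -353.   44.] max [ 469. -285.   56.] ang 178.5 [18.4 22.7]
scene hook 138 mean [ 414.1 -321.8  125.3] min [ 402. -327.   63.] max [ 441. -315.  154.] ang -175.8 [2.7 9.4]
scene hooktab 70 mean [ 416.7 -321.3  147.7] min [ 405. -327.  135.] max [ 432. -315.  154.] ang -173.6 [3.  7.9]
scene pail 653 mean [467.8 316.   38.8] min [365. 234.   5.] max [570. 442. 111.] ang -163.9 [33.6 49.9]
scene pail rim 132 mean [473.4 302.9  40.3] min [420. 267.  34.] max [568. 341.  47.] ang -163.3 [18.2 33.4]
scene high 139 mean [418.4 311.   87.5] min [385. 267.  65.] max [481. 329. 111.] ang 160.7 [10.9 37. ]
scene dark high 90 mean [396.4 318.3  88.5] min [385. 312.  64.] max [409. 325. 111.] ang 164.5 [2.3 6.7]
scene base 1468 mean [552.3  30.9  10.5] min [ 376. -138.    6.] max [916. 362.  14.] ang 63.8 [47.7 90.2]
scene bar 661 mean [534.4 -12.2 230.3] min [ 522. -135.  212.] max [556. 124. 236.] ang 88.8 [ 5.6 77.3]
scene clampz 140 mean [536.7   8.5 239.9] min [ 523. -120.  236.] max [555. 126. 248.] ang 88.7 [ 7.5 93.5]
top blktop 332 
[... 342 characters left out ...]
.7 300.9  41.5] min [384. 258.   5.] max [527. 377. 106.] ang 166.8 [16.3 32.8]
top pail rim 74 mean [462.9 297.8  40. ] min [420. 265.  34.] max [498. 324.  48.] ang 162.7 [17.8 22.8]
top high 84 mean [429.4 305.5  89. ] min [384. 265.  66.] max [482. 325. 106.] ang 162.4 [12.6 40.1]
top dark high 28 mean [396.9 314.8  91.5] min [387. 312.  71.] max [406. 321. 105.] ang 174.7 [2.2 5.9]
top base 1061 mean [536.5  18.8   9.4] min [501. -95.   6.] max [634. 161.  14.] ang 88.1 [21.5 61.6]
top bar 523 mean [535.9  -8.  230.5] min [ 522. -136.  213.] max [554. 122. 236.] ang 88.8 [ 5.6 74.2]
top clampz 108 mean [537.9  15.4 239. ] min [ 523. -124.  236.] max [553. 123. 246.] ang 89.0 [ 7.9 96.5]
```

```bash
python3 - <<'E'
from h import *
f=np.load('scene.npz');I=f['I'];g=np.load('top.npz')['I']
a=cv2.resize(I[120:250,230:345],None,fx=3.4,fy=3.4,interpolation=cv2.INTER_CUBIC)
b=cv2.resize(g[150:235,140:190],None,fx=5,fy=5,interpolation=cv2.INTER_CUBIC)
H=max(a.shape[0],b.shape[0]);p=lambda x:cv2.copyMakeBorder(x,0,H-x.shape[0],0,0,0)
cv2.imwrite('pics/c1.png',np.hstack([p(a),p(b)]))
E
```

```text
(no output)
```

View pics/c1.png

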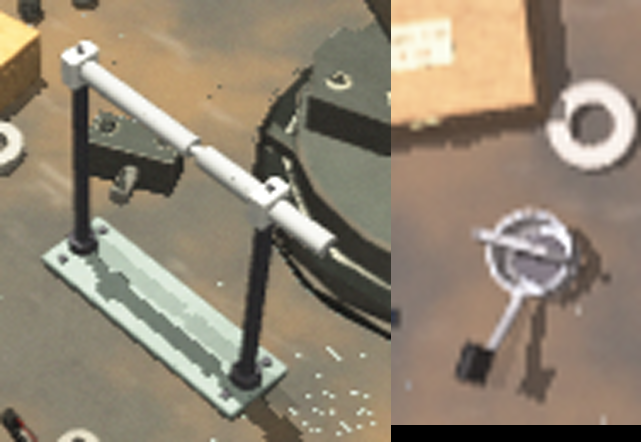

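The crop shows the notch clearly at about scene pixel (287,163). I'll pin it to the bar line and check the wrist camera's mount.

```bash
python3 - <<'E'
from h import *
d=get_image('wrist');print(np.array(d['mount']).round(3))
ends=[]
for n in('scene','top'):
    f=np.load(n+'.npz');W=f['W'];z=W[...,2];y=W[...,1];x=W[...,0]
    m=(z>226)&(z<238)&(abs(y)<75)&(x>515)&(x<565);p=W[m]
    print(n,'bar line x=a+by',np.polyfit(p[:,1],p[:,0],1)[::-1],'z top',np.percentile(p[:,2],[50,90]))
    m=(z>237)&(z<243)&(x>510)&(x<565);q=W[m]
    for s in(1,-1):
        e=q[q[:,1]*s>0];print(s,len(e),np.median(e,0).round(1),np.percentile(e[:,1],[3,97]).round(1),np.percentile(e[:,0],[3,97]).round(1))
    m=(abs(z-10)<4)&(x>495)&(x<580)&(abs(y)<140);g=f['I'][...,1].astype(int)
    K=f['K'];M=f['M'];Z=234 if n=='top' else 231
    # sample along bar: brightness profile
    for Y in range(-45,46,3):
        P=np.array([535.,Y,Z]);c=M[:3,:3].T@(P-M[:3,3]);uv=K@(c/c[2]);u,v=uv[:2].round().astype(int)
        print((Y,g[v-1:v+2,u].tolist(),round(float(z[v,u]))),end=' ')
    print()
K=np.load('scene.npz');M=K['M'];Ki=np.linalg.inv(K['K']);r=M[:3,:3]@Ki@[287.4,163.5,1];print('notch',M[:3,3]+r*(228-M[2,3])/r[2])
E
```

```text
[[-1.00000e-03 -9.69000e-01 -2.47000e-01  6.78730e+01]
 [ 1.00000e+00 -1.00000e-03 -0.00000e+00 -3.30000e-01]
 [-0.00000e+00 -2.47000e-01  9.69000e-01 -1.61039e+02]
 [ 0.00000e+00  0.00000e+00  0.00000e+00  1.00000e+00]]
scene bar line x=a+by [5.35653961e+02 2.83771889e-02] z top [232.91050224 235.47037853]
1 46 [538.4 115.2 239.8] [ 44.2 124.7] [528.  554.1]
-1 55 [533.7 -78.2 240.2] [-85.  -66.3] [522.9 548.7]
(-45, [249, 245, 182], 233) (-42, [246, 238, 219], 235) (-39, [247, 239, 226], 234) (-36, [242, 229, 199], 233) (-33, [243, 232, 207], 232) (-30, [244, 236, 214], 235) (-27, [238, 222, 193], 231) (-24, [241, 226, 199], 232) (-21, [242, 230, 206], 233) (-18, [242, 230, 206], 233) (-15, [245, 235, 215], 235) (-12, [248, 217, 184], 233) (-9, [251, 232, 165], 230) (-6, [153, 227, 186], 227) (-3, [212, 136, 109], 231) (0, [246, 235, 199], 234) (3, [247, 239, 223], 236) (6, [242, 228, 198], 232) (9, [247, 242, 228], 235) (12, [245, 230, 206], 233) (15, [247, 235, 215], 234) (18, [247, 239, 221], 233) (21, [243, 228, 198], 230) (24, [244, 232, 207], 231) (27, [237, 217, 175], 230) (
[... 547 characters left out ...]
32) (-24, [242, 237, 200], 232) (-21, [241, 237, 200], 231) (-18, [244, 235, 197], 229) (-15, [219, 233, 166], 227) (-12, [219, 233, 170], 228) (-9, [223, 236, 170], 229) (-6, [175, 178, 164], 229) (-3, [222, 224, 208], 235) (0, [223, 223, 207], 234) (3, [224, 223, 207], 233) (6, [223, 224, 206], 234) (9, [224, 225, 206], 230) (12, [226, 226, 204], 235) (15, [228, 227, 204], 234) (18, [228, 227, 204], 229) (21, [231, 228, 204], 233) (24, [231, 228, 200], 234) (27, [233, 227, 199], 235) (30, [233, 228, 199], 234) (33, [235, 229, 198], 232) (36, [237, 231, 199], 233) (39, [237, 231, 196], 233) (42, [238, 231, 194], 231) (45, [239, 232, 195], 231) 
notch [539.15806014  -7.18488181 228.        ]
```

Call:
jog_arm(
  commands=[
    [1,[0,0,-0.2],[0,0,-0.165]],
    [1,[0,0,-0.2],[0,0,-0.165]],
    [1,[0,0,0],[0,0,-0.163]],
    [1,[0,0,0],[0,0,0]],
  ],
)

```text
t: 0.55
ee_pos: [236.3, 578.7, 263.0]
orientation: [-0.001, 3.141, 0.001]
ft_force: [-0.2, -0.8, -0.1]
width: 87.9
grasp_force: 0.0
```

Measured: bar at x ≈ 536 with yaw about −1.6°, clamps at y = 116 and −78, so bar_mid is near y = 19. The notch is at y ≈ −9, which fits the stated range. Moving above the hook.

Call:
jog_arm(
  commands=[
    [1,[-0.09,-0.45,0],[0,0,0]],
    [1,[-0.09,-0.45,0],[0,0,0]],
    [1,[-0.09,-0.45,0],[0,0,0]],
    [1,[-0.09,-0.45,0],[0,0,0]],
    [1,[-0.09,-0.45,0],[0,0,0]],
    [1,[-0.09,-0.45,0],[0,0,0]],
    [1,[-0.09,-0.45,0],[0,0,0]],
    [1,[-0.09,-0.45,0],[0,0,0]],
    [1,[-0.09,-0.45,0],[0,0,0]],
    [1,[-0.09,-0.45,0],[0,0,0]],
  ],
)

```text
t: 1.55
ee_pos: [325.5, 126.8, 262.4]
orientation: [-0.006, -3.141, 0.0]
ft_force: [1.4, 0.9, 0.4]
width: 88.0
grasp_force: 0.0
```

Call:
jog_arm(
  commands=[
    [1,[-0.09,-0.45,0],[0,0,0]],
    [1,[-0.09,-0.45,0],[0,0,0]],
    [1,[-0.09,-0.45,0],[0,0,0]],
    [1,[-0.09,-0.45,0],[0,0,0]],
    [1,[-0.09,-0.45,0],[0,0,0]],
    [1,[-0.09,-0.45,0],[0,0,0]],
    [1,[-0.09,-0.45,0],[0,0,0]],
    [1,[-0.09,-0.45,0.2],[0,0,0]],
    [1,[-0.09,-0.45,0.2],[0,0,0]],
    [1,[0,0,0],[0,0,0]],
  ],
)

```text
t: 2.55
ee_pos: [406.3, -279.9, 219.7]
orientation: [-0.013, -3.138, -0.002]
ft_force: [-0.3, 0.3, -0.5]
width: 87.9
grasp_force: 0.0
```

```bash
cat > look.py <<'E'
from h import *
import sys
d=grab('wrist');cv2.imwrite(f'pics/{sys.argv[1]}.png',d['image']);np.savez(sys.argv[1]+'.npz',W=cloud(d),I=d['image'],M=d['M'],K=d['intrinsics'])
o=get_obs();print(o['ee_pos'].round(1),o['orientation'].round(4))
E
python3 look.py w1; python3 - <<'E'
from h import *
f=np.load('w1.npz');W=f['W'].reshape(-1,3);z=W[:,2]
for a,b in((146,165),(135,165),(95,115),(120,128),(44,54)):
    m=(z>a)&(z<b)&(abs(W[:,1]+321)<50)&(abs(W[:,0]-420)<60);p=W[m]
    if len(p)<20: print(a,b,len(p));continue
    print(a,b,len(p),np.median(p,0).round(1),np.percentile(p,2,axis=0).round(1),np.percentile(p,98,axis=0).round(1),cv2.minAreaRect(p[:,:2].astype(np.float32)))
E
```

```text
[ 405.8 -277.7  220.5] [-0.0113 -3.1381 -0.0038]
146 165 440 [ 418.  -320.6  148.2] [ 406.  -325.8  146.4] [ 429.8 -315.2  149.9] ((418.3517761230469, -320.9259338378906), (26.037551879882812, 10.240291595458984), 7.385540008544922)
135 165 563 [ 417.  -319.8  147.8] [ 405.5 -326.   136.1] [ 429.6 -314.8  149.8] ((418.2528076171875, -320.8262939453125), (26.15116310119629, 10.37656307220459), 6.255090713500977)
95 115 88 [ 403.7 -319.7  108.4] [ 401.6 -325.5   95.6] [ 440.4 -314.6  114.6] ((421.2529296875, -317.9981384277344), (40.541481018066406, 7.201417922973633), 14.538867950439453)
120 128 28 [ 407.6 -321.4  121.1] [ 405.4 -325.2  120.2] [ 430.2 -315.7  127.3] ((417.60552978515625, -317.95086669921875), (25.79716682434082, 6.6017937660217285), 23.727394104003906)
44 54 2915 [ 419.1 -311.2   48.9] [ 390.7 -349.8   46.2] [ 462.4 -288.9   50.6] ((428.2901916503906, -319.7685546875), (75.21453857421875, 60.34001159667969), 7.1053900718688965)
```

View pics/w1.png

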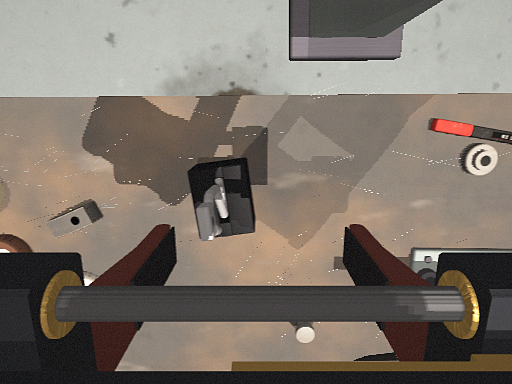

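The wrist view shows the hook standing in the block at (218,200). The tab centre is at (418.2, −320.9), its top at z ≈ 149 and its yaw 7.2°. It sits 10 mm back from the slot's middle, so it leans about 5° toward −x. Aligning and descending.

Call:
jog_arm(
  commands=[
    [1,[-0.062,-0.216,0],[0,0,0]],
    [1,[-0.062,-0.216,0],[0,0,0]],
    [1,[0,0,0.2],[0,0,-0.169]],
    [1,[0,0,0.2],[0,0,0]],
    [1,[0,0,0],[0,0,0]],
    [1,[0,0,0],[0,0,0]],
  ],
)

```text
t: 3.2
ee_pos: [419.1, -318.6, 183.1]
orientation: [0.206, -3.134, -0.001]
ft_force: [-0.3, 0.1, 0.8]
width: 88.0
grasp_force: 0.0
```

```bash
python3 look.py w2; python3 - <<'E'
from h import *
f=np.load('w2.npz');W=f['W'].reshape(-1,3);z=W[:,2]
m=(z>143)&(z<155)&(abs(W[:,1]+321)<12)&(abs(W[:,0]-420)<25);p=W[m]
print(len(p),np.median(p,0),cv2.minAreaRect(p[:,:2].astype(np.float32)))
c=np.array([418.2,-320.9]);u=np.array([np.cos(.125),np.sin(.125)]);s=(p[:,:2]-c)@u
print(np.polyfit(s,p[:,2],1))
T=R.from_rotvec(get_obs()['orientation']).as_matrix();print(T.round(3))
E
```

```text
[ 419.5 -319.1  183.7] [-2.0670e-01  3.1343e+00 -6.0000e-04]
639 [ 417.31405953 -321.15244894  148.15929566] ((417.9067077636719, -321.06378173828125), (25.36036491394043, 9.462018013000488), 7.43930196762085)
[9.94154695e-02 1.48142332e+02]
[[-0.991 -0.131  0.001]
 [-0.131  0.991 -0.   ]
 [-0.    -0.    -1.   ]]
```

Call:
jog_arm(
  commands=[
    [1,[0.01,-0.02,0.2],[0,0,0]],
    [1,[0,0,0.2],[0,0,0]],
    [1,[0,0,0.13],[0,0,0]],
    [1,[0,0,0],[0,0,0]],
    [-0.6,[0,0,0],[0,0,0]],
    [-1,[0,0,0],[0,0,0]],
    [-1,[0,0,0],[0,0,0]],
    [-1,[0,0,0],[0,0,0]],
    [-1,[0,0,0],[0,0,0]],
    [-1,[0,0,0],[0,0,0]],
  ],
)

```text
t: 4.25
ee_pos: [418.5, -321.8, 129.9]
orientation: [-0.207, 3.135, -0.0]
ft_force: [0.9, -0.1, -0.6]
width: 43.6
grasp_force: 0.0
```

Call:
jog_arm(
  commands=[
    [-1,[0,0,0],[0,0,0]],
    [-1,[0,0,0],[0,0,0]],
    [-1,[0,0,0],[0,0,0]],
    [-1,[0,0,0],[0,0,0]],
    [-1,[0,0,0],[0,0,0]],
    [-1,[0,0,0],[0,0,0]],
    [-1,[0,0,0],[0,0,0]],
    [-1,[0,0,0],[0,0,0]],
    [-1,[0,0,0],[0,0,0]],
  ],
)

```text
t: 5.15
ee_pos: [418.4, -321.8, 129.7]
orientation: [-0.207, 3.135, -0.0]
ft_force: [-0.1, 0.5, -0.7]
width: 9.6
grasp_force: 30.0
```

Call:
jog_arm(
  commands=[
    [-1,[0,0,-0.1],[0,0,0]],
    [-1,[0,0,-0.2],[0,0,0]],
    [-1,[0,0,-0.3],[0,0,0]],
    [-1,[0,0,-0.3],[0,0,0]],
    [-1,[0,0,-0.3],[0,0,0]],
    [-1,[0,0,-0.3],[0,0,0]],
    [-1,[0,0,-0.2],[0,0,0]],
    [-1,[0,0,0],[0,0,0.1]],
    [-1,[0,0,0],[0,0,0.102]],
    [-1,[0,0,0],[0,0,0]],
  ],
)

```text
t: 6.15
ee_pos: [418.3, -321.6, 300.5]
orientation: [0.043, 3.141, -0.001]
ft_force: [-0.5, 0.1, -0.8]
width: 10.0
grasp_force: 30.0
```

Call:
jog_arm(
  commands=[
    [-1,[-0.036,0.2,0],[0,0,0]],
    [-1,[-0.036,0.41,0],[0,0,0]],
    [-1,[-0.036,0.45,0],[0,0,0]],
    [-1,[-0.036,0.45,0],[0,0,0]],
    [-1,[-0.036,0.45,0],[0,0,0]],
    [-1,[-0.036,0.45,0],[0,0,0]],
    [-1,[-0.036,0.45,0],[0,0,0]],
    [-1,[-0.036,0.41,0],[0,0,0]],
    [-1,[0,0,0],[0,0.118,0]],
    [-1,[0,0,0],[0,0,0]],
  ],
)

```text
t: 7.15
ee_pos: [457.0, 5.5, 299.9]
orientation: [-0.033, -3.048, -0.002]
ft_force: [0.4, -0.5, -1.6]
width: 9.9
grasp_force: 30.0
```

```bash
python3 look.py w3; python3 - <<'E'
from h import *
o=get_obs();p0=o['ee_pos'];print(p0,o['ft_force'].round(2),R.from_rotvec(o['orientation']).as_matrix().round(3),o['grasp_force'],o['width'])
for n in('scene','top'):
    d=grab(n);W=cloud(d)
    cv2.imwrite(f'pics/{n}3.png',d['image']);np.savez(n+'3.npz',W=W,I=d['image'],M=d['M'],K=d['intrinsics'])
    w=W.reshape(-1,3);m=(abs(w[:,1]-p0[1])<25)&(abs(w[:,0]-p0[0])<30)&(w[:,2]>165)&(w[:,2]<p0[2]-14);p=w[m]
    print(n,len(p))
    for a in range(170,300,10):
        q=p[(p[:,2]>=a)&(p[:,2]<a+10)]
        if len(q)>1:print(a,len(q),np.median(q,0).round(1),q.min(0).round(),q.max(0).round())
I=np.load('scene3.npz');K=I['K'];M=I['M'];c=M[:3,:3].T@(p0-[0,0,60]-M[:3,3]);u,v=(K@(c/c[2]))[:2].astype(int);print(u,v)
cv2.imwrite('pics/c3.png',cv2.resize(I['I'][v-70:v+70,u-60:u+100],None,fx=4,fy=4,interpolation=cv2.INTER_CUBIC))
E
```

```text
[456.6   4.7 299.6] [-3.6100e-02 -3.0496e+00 -1.5000e-03]
[456.55164722   4.72021503 299.5779851 ] [ 0.35 -0.24 -0.85] [[-0.996  0.024 -0.092]
 [ 0.024  1.     0.002]
 [ 0.092 -0.    -0.996]] 29.998593628406525 9.919769790351776
scene 150
180 10 [459.6   3.  188.8] [449.   1. 184.] [466.   8. 190.]
190 26 [461.    2.6 194.7] [438.   1. 190.] [472.   7. 200.]
200 20 [456.7   3.3 204.7] [436.   1. 200.] [473.   7. 210.]
210 18 [439.6   3.3 217.6] [434.   1. 213.] [476.  10. 220.]
220 7 [465.9   2.2 227.9] [462.   1. 221.] [471.   5. 229.]
230 10 [457.5   2.3 233.1] [447.   1. 230.] [462.   5. 238.]
240 12 [447.5   2.5 243.9] [438.   1. 240.] [454.   6. 249.]
250 8 [440.2   2.6 255.1] [439.   0. 250.] [442.   6. 259.]
260 11 [440.4   2.9 265.5] [438.   1. 261.] [476.   5. 270.]
270 18 [456.7   2.4 274.8] [438.   0. 270.] [479.   7. 280.]
280 10 [443.7   3.  282.8] [439.   0. 281.] [475.   5. 285.]
top 0
260 175
```

View pics/c3.png

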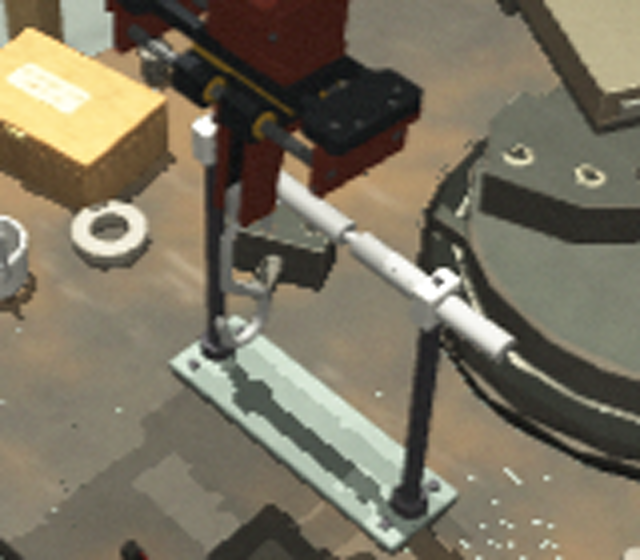

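The hook is held upright at about (458.5, 4.5, 289) and the bar is unobstructed. Bringing it in over the bar from −x.

Call:
jog_arm(
  commands=[
    [-1,[-0.018,0,0.2],[0,0,0]],
    [-1,[-0.19,0.005,-0.014],[0,0,0]],
    [-1,[-0.19,0.005,-0.014],[0,0,0]],
    [-1,[-0.19,0.005,-0.014],[0,0,0]],
    [-1,[0,0,0],[0,0,0]],
    [-1,[-0.085,0.002,0.052],[0,0,0]],
    [-1,[-0.1,0.002,0.031],[0,0,0]],
    [-1,[0,0,0],[0,0,0]],
    [-1,[0,0,0],[0,0,0]],
  ],
)

```text
t: 8.2
ee_pos: [530.3, 4.2, 268.3]
orientation: [-0.04, -3.048, -0.002]
ft_force: [-0.2, 0.7, -0.5]
width: 9.9
grasp_force: 30.0
```

```bash
python3 - <<'E'
from h import *
o=get_obs();p0=o['ee_pos'];print(p0,o['ft_force'].round(2))
d=grab('scene');w=cloud(d).reshape(-1,3)
m=(abs(w[:,1]-p0[1])<8)&(abs(w[:,0]-p0[0])<32)&(w[:,2]>145)&(w[:,2]<p0[2]-14);p=w[m]
for a in range(145,265,8):
    q=p[(p[:,2]>=a)&(p[:,2]<a+8)]
    if len(q)>1:print(a,len(q),np.median(q,0).round(1),q.min(0).round(),q.max(0).round())
I=d['image'];M=d['M'];K=d['intrinsics'];c=M[:3,:3].T@(p0-[0,0,40]-M[:3,3]);u,v=(K@(c/c[2]))[:2].astype(int)
cv2.imwrite('pics/c4.png',cv2.resize(I[v-50:v+50,u-50:u+60],None,fx=6,fy=6,interpolation=cv2.INTER_CUBIC))
E
```

```text
[530.32886424   4.22253807 268.29504884] [-0.16  0.72 -0.47]
153 16 [532.4   2.8 158.8] [520.  -0. 154.] [544.   6. 160.]
161 17 [536.9   2.8 163.9] [513.   2. 161.] [548.   8. 169.]
169 15 [542.9   3.1 172.9] [509.   1. 169.] [548.   7. 177.]
177 8 [528.4   2.4 180.4] [509.   1. 178.] [551.   6. 184.]
185 15 [537.5   2.7 188.5] [506.  -1. 186.] [549.   7. 192.]
193 6 [538.1   1.9 196.9] [531.   1. 194.] [542.   5. 200.]
201 8 [527.5   2.5 205.4] [520.   1. 202.] [534.   4. 209.]
209 6 [516.9   2.3 213.4] [513.   0. 209.] [525.   7. 217.]
217 13 [518.6   2.8 220.4] [512.  -4. 217.] [536.  12. 224.]
225 32 [531.4   3.8 229.7] [512.  -3. 225.] [545.  12. 233.]
233 29 [537.    3.9 234.8] [512.  -3. 233.] [550.  12. 241.]
241 14 [517.8   2.6 246.3] [513.  -0. 241.] [549.   8. 249.]
249 7 [515.5   3.  251.7] [512.   2. 250.] [546.   7. 254.]
```

View pics/c4.png

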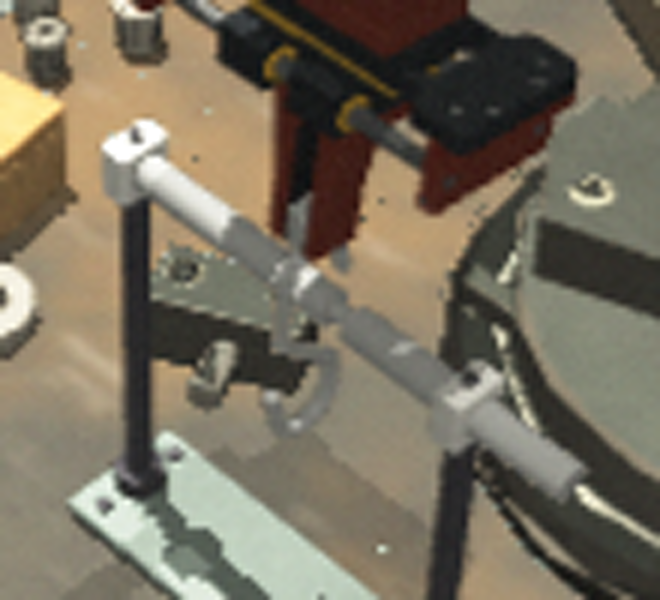

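The crop shows the hook straddling the bar, with the notch further along toward −y. No contact force yet. Lowering.

Call:
jog_arm(
  commands=[
    [-1,[-0.028,0,0.078],[0,0,0]],
    [-1,[-0.027,0,0.078],[0,0,0]],
    [-1,[0,0,0],[0,0,0]],
    [-1,[-0.002,0,0.02],[0,0,0]],
    [-1,[-0.002,0,0.02],[0,0,0]],
    [-1,[0,0,0],[0,0,0]],
  ],
)

```text
t: 8.85
ee_pos: [534.6, 4.2, 248.3]
orientation: [-0.04, -3.048, -0.002]
ft_force: [0.0, -0.4, -0.9]
width: 9.5
grasp_force: 30.0
```

Call:
jog_arm(
  commands=[
    [-1,[-0.001,0,0.01],[0,0,0]],
    [-1,[0,0,0],[0,0,0]],
  ],
)

```text
t: 9.05
ee_pos: [534.7, 4.2, 247.5]
orientation: [-0.04, -3.049, -0.002]
ft_force: [-1.0, -0.2, -0.4]
width: 9.4
grasp_force: 30.0
```

Call:
jog_arm(
  commands=[
    [-1,[-0.001,0,0.01],[0,0,0]],
    [-1,[0,0,0],[0,0,0]],
  ],
)

```text
t: 9.25
ee_pos: [534.7, 4.2, 246.5]
orientation: [-0.04, -3.049, -0.002]
ft_force: [-0.0, 0.2, -1.5]
width: 10.0
grasp_force: 30.0
```

Call:
jog_arm(
  commands=[
    [-1,[0,0,0.005],[0,0,0]],
    [-1,[0,0,0.005],[0,0,0]],
    [-1,[0,0,0],[0,0,0]],
  ],
)

```text
t: 9.55
ee_pos: [534.6, 4.2, 245.4]
orientation: [-0.041, -3.049, -0.002]
ft_force: [-0.6, -0.5, -0.8]
width: 9.7
grasp_force: 30.0
```

Call:
jog_arm(
  commands=[
    [-1,[0,0,0.005],[0,0,0]],
    [-1,[0,0,0],[0,0,0]],
  ],
)

```text
t: 9.75
ee_pos: [534.6, 4.2, 245.0]
orientation: [-0.04, -3.049, -0.002]
ft_force: [-0.2, 0.1, -0.9]
width: 9.5
grasp_force: 30.0
```

Call:
jog_arm(
  commands=[
    [-1,[0,0,0.005],[0,0,0]],
    [-1,[0,0,0],[0,0,0]],
  ],
)

```text
t: 9.95
ee_pos: [534.7, 4.2, 244.6]
orientation: [-0.04, -3.049, -0.002]
ft_force: [-0.5, -0.0, -1.1]
width: 9.6
grasp_force: 30.0
```

Call:
jog_arm(
  commands=[
    [-1,[0,0,0.005],[0,0,0]],
    [-1,[0,0,0],[0,0,0]],
  ],
)

```text
t: 10.15
ee_pos: [534.8, 4.2, 244.2]
orientation: [-0.04, -3.049, -0.002]
ft_force: [0.6, -0.6, 0.0]
width: 9.8
grasp_force: 30.0
```

Call:
jog_arm(
  commands=[
    [-1,[0,0,0.005],[0,0,0]],
    [-1,[0,0,0],[0,0,0]],
  ],
)

```text
t: 10.35
ee_pos: [535.0, 4.2, 243.9]
orientation: [-0.04, -3.05, -0.002]
ft_force: [1.3, 0.3, 2.7]
width: 9.7
grasp_force: 30.0
```

Contact at 3 N, with the hook at the full-bar height. Sliding toward −y.

Call:
jog_arm(
  commands=[
    [-1,[0,-0.01,0],[0,0,0]],
    [-1,[0,-0.015,0],[0,0,0]],
    [-1,[0,-0.015,0],[0,0,0]],
    [-1,[0,-0.015,0],[0,0,0]],
    [-1,[0,-0.015,0],[0,0,0]],
    [-1,[0,0,0],[0,0,0]],
  ],
)

```text
t: 10.95
ee_pos: [534.7, -3.2, 243.8]
orientation: [-0.041, -3.05, -0.001]
ft_force: [3.4, 0.7, 4.9]
width: 10.2
grasp_force: 30.0
```

Call:
jog_arm(
  commands=[
    [-1,[0,-0.01,0],[0,0,0]],
    [-1,[0,-0.01,0],[0,0,0]],
    [-1,[0,0,0],[0,0,0]],
  ],
)

```text
t: 11.25
ee_pos: [534.0, -5.4, 243.4]
orientation: [-0.04, -3.048, -0.0]
ft_force: [3.3, -1.5, 2.9]
width: 9.4
grasp_force: 30.0
```

Call:
jog_arm(
  commands=[
    [-1,[0,-0.01,0],[0,0,0]],
    [-1,[0,-0.01,0],[0,0,0]],
    [-1,[0,0,0],[0,0,0]],
  ],
)

```text
t: 11.55
ee_pos: [532.9, -7.0, 242.7]
orientation: [-0.041, -3.046, -0.001]
ft_force: [0.4, -0.9, -0.7]
width: 9.6
grasp_force: 30.0
```

Force is gone and z has dropped 1.5 mm, so the notch may have been reached. Lowering gently.

Call:
jog_arm(
  commands=[
    [-1,[0,0,0.005],[0,0,0]],
    [-1,[0,0,0.005],[0,0,0]],
    [-1,[0,0,0],[0,0,0]],
  ],
)

```text
t: 11.85
ee_pos: [533.7, -6.9, 242.2]
orientation: [-0.04, -3.048, -0.001]
ft_force: [-0.4, -2.6, 0.5]
width: 9.7
grasp_force: 30.0
```

Call:
jog_arm(
  commands=[
    [-1,[0,-0.005,0.005],[0,0,0]],
    [-1,[0,0,0],[0,0,0]],
    [-1,[0,0,0],[0,0,0]],
  ],
)

```text
t: 12.15
ee_pos: [534.0, -7.2, 241.9]
orientation: [-0.04, -3.049, -0.002]
ft_force: [-0.2, -0.7, -1.2]
width: 10.1
grasp_force: 30.0
```

Call:
jog_arm(
  commands=[
    [-1,[0,0,0.005],[0,0,0]],
    [-1,[0,0,0.005],[0,0,0]],
    [-1,[0,0,0],[0,0,0]],
  ],
)

```text
t: 12.45
ee_pos: [534.0, -7.4, 241.1]
orientation: [-0.04, -3.049, -0.002]
ft_force: [-0.1, -1.6, 0.1]
width: 10.1
grasp_force: 30.0
```

Call:
jog_arm(
  commands=[
    [-1,[0,0,0.005],[0,0,0]],
    [-1,[0,0,0.003],[0,0,0]],
    [-1,[0,0,0],[0,0,0]],
    [-1,[0,0,0],[0,0,0]],
  ],
)

```text
t: 12.85
ee_pos: [534.0, -7.4, 240.3]
orientation: [-0.04, -3.049, -0.001]
ft_force: [0.3, -4.1, 0.3]
width: 9.7
grasp_force: 30.0
```

In the notch and rubbing its +y wall. Easing toward −y and continuing down.

Call:
jog_arm(
  commands=[
    [-1,[0,-0.008,0],[0,0,0]],
    [-1,[0,0,0.004],[0,0,0]],
    [-1,[0,0,0],[0,0,0]],
  ],
)

```text
t: 13.15
ee_pos: [533.5, -7.8, 239.6]
orientation: [-0.041, -3.048, -0.003]
ft_force: [-0.3, 0.5, -0.3]
width: 9.6
grasp_force: 30.0
```

Call:
jog_arm(
  commands=[
    [-1,[0,-0.003,0.004],[0,0,0]],
    [-1,[0,0,0],[0,0,0]],
    [-1,[0,0,0],[0,0,0]],
  ],
)

```text
t: 13.45
ee_pos: [533.8, -8.3, 239.5]
orientation: [-0.04, -3.049, -0.002]
ft_force: [0.1, 1.1, 0.5]
width: 10.0
grasp_force: 30.0
```

Call:
jog_arm(
  commands=[
    [-1,[0,0,0.004],[0,0,0]],
    [-1,[0,0,0],[0,0,0]],
    [-1,[0,0,0],[0,0,0]],
  ],
)

```text
t: 13.75
ee_pos: [533.8, -8.3, 239.3]
orientation: [-0.04, -3.049, -0.002]
ft_force: [0.0, 0.7, 2.6]
width: 9.9
grasp_force: 30.0
```

Call:
jog_arm(
  commands=[
    [-1,[0,0,0.004],[0,0,0]],
    [-1,[0,0,0],[0,0,0]],
    [-1,[0,0,0],[0,0,0]],
  ],
)

```text
t: 14.05
ee_pos: [533.9, -8.3, 239.1]
orientation: [-0.04, -3.049, -0.002]
ft_force: [0.1, 0.8, 4.4]
width: 9.8
grasp_force: 30.0
```

Home: it sank 4.8 mm and meets firm support. Releasing partway, then rising.

Call:
jog_arm(
  commands=[
    [-1,[0,0,-0.004],[0,0,0]],
    [-0.7,[0,0,0],[0,0,0]],
    [-0.4,[0,0,0],[0,0,0]],
    [-0.4,[0,0,0],[0,0,0]],
    [-0.4,[0,0,0],[0,0,0]],
    [-0.4,[0,0,0],[0,0,0]],
    [-0.4,[0,0,-0.1],[0,0,0]],
    [-0.4,[0,0,-0.3],[0,0,0]],
    [-0.4,[0,0,-0.3],[0,0,0]],
    [-0.4,[0,0,0],[0,-0.118,0]],
  ],
)

```text
t: 15.05
ee_pos: [544.3, -8.7, 313.3]
orientation: [0.042, 3.133, -0.0]
ft_force: [-0.4, -0.5, -1.6]
width: 26.4
grasp_force: 0.0
```

```bash
python3 look.py w5; python3 - <<'E'
from h import *
o=get_obs();print(o['ee_pos'],o['ft_force'],o['width']);f=np.load('w5.npz');w=f['W'].reshape(-1,3)
m=(abs(w[:,1]+8)<15)&(abs(w[:,0]-535)<30);p=w[m]
q=p[(p[:,2]>244)&(p[:,2]<275)];print('tab',len(q),np.median(q,0),np.percentile(q[:,2],[50,95]),cv2.minAreaRect(q[:,:2].astype(np.float32)))
d=grab('scene');w=cloud(d).reshape(-1,3)
m=(abs(w[:,1]+8)<10)&(abs(w[:,0]-535)<32)&(w[:,2]>110)&(w[:,2]<275);p=w[m]
for a in range(110,270,8):
    q=p[(p[:,2]>=a)&(p[:,2]<a+8)]
    if len(q)>1:print(a,len(q),np.median(q,0).round(1),q.min(0).round(),q.max(0).round())
I=d['image'];M=d['M'];K=d['intrinsics'];c=M[:3,:3].T@(np.array([535,-8,200.])-M[:3,3]);u,v=(K@(c/c[2]))[:2].astype(int)
cv2.imwrite('pics/c5.png',cv2.resize(I[v-50:v+50,u-50:u+60],None,fx=6,fy=6,interpolation=cv2.INTER_CUBIC))
E
```

```text
[541.   -8.5 311.6] [ 4.1400e-02  3.1307e+00 -3.0000e-04]
[540.98611415  -8.5421767  311.55653365] [-2.51361011 -0.01296012 -0.87369088] 26.16350844637876
tab 556 [529.82137501  -7.91982534 256.72188369] [256.72188369 258.95762219] ((529.8494873046875, -7.888689994812012), (9.553619384765625, 24.993274688720703), 88.46106719970703)
126 18 [551.6 -10.2 130.8] [540. -13. 127.] [563.  -5. 133.]
134 15 [561.6 -10.2 137.5] [532. -13. 135.] [567.  -5. 142.]
142 10 [537.1 -10.7 145.1] [528. -12. 142.] [566.  -7. 149.]
150 12 [531.4  -9.7 154.5] [525. -12. 150.] [565.  -4. 157.]
158 6 [561.6 -12.1 163.7] [556. -13. 161.] [566.  -8. 166.]
166 8 [554.4 -11.  168.3] [549. -13. 167.] [562.  -8. 174.]
174 13 [541.4 -10.4 178.9] [530. -12. 174.] [548.  -5. 181.]
182 7 [526.5 -10.  184.1] [523. -11. 183.] [534.  -8. 189.]
190 7 [525.  -10.6 192.1] [524. -13. 191.] [529.  -4. 197.]
198 6 [522.6  -9.3 202. ] [520. -10. 198.] [526.  -8. 206.]
206 6 [522.4  -9.6 210.4] [520. -12. 208.] [524.  -8. 214.]
214 11 [524.2  -9.7 220.2] [518. -17. 215.] [558.  -8. 222.]
222 16 [528.5 -10.  227.2] [519. -18. 224.] [555.  -7. 230.]
230 24 [535.3 -12.1 234.1] [521. -18. 230.] [550.  -5. 238.]
238 16 [526.2 -11.3 242.3] [521. -14. 239.] [542.  -4. 246.]
246 24 [530.5 -12.2 249.5] [519. -15. 246.] [546.  -3. 254.]
254 33 [530.1 -10.  257.6] [519. -14. 254.] [544.  -3. 262.]
262 6 [536.4  -9.9 262.5] [533. -14. 262.] [540.  -6. 265.]
```

View pics/c5.png

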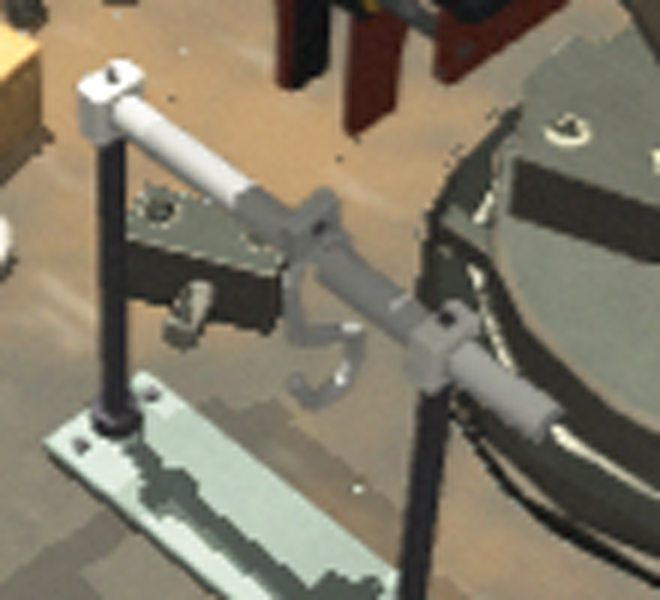

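The hook hangs freely in the notch, leaning about 8° with its lower curl toward +x. Its tab top is at z ≈ 257–258.5, as it should be when home. Going to the pail.

Call:
jog_arm(
  commands=[
    [0.2,[0.19,0.4,0],[0,0,0]],
    [0.2,[0.19,0.4,0],[0,0,0]],
    [0.2,[0.19,0.4,0],[0,0,0]],
    [0.2,[0.19,0.4,0],[0,0,0]],
    [0.2,[0.19,0.4,0],[0,0,0]],
    [0.2,[0.19,0.4,0],[0,0,0]],
    [0.2,[0.19,0.4,0],[0,0,0]],
    [0.2,[0.19,0.4,0.3],[0,0,0]],
    [0.2,[0,0,0.4],[0,0,0]],
    [0.2,[0,0,0.4],[0,0,0]],
  ],
)

```text
t: 16.15
ee_pos: [397.2, 314.1, 199.7]
orientation: [-0.037, -3.141, 0.001]
ft_force: [0.5, 0.1, -0.2]
width: 52.6
grasp_force: 0.0
```

Call:
jog_arm(
  commands=[
    [0.2,[0,0,0],[0,0,0.19]],
    [0.2,[0,0,0],[0,0,0.13]],
    [0.2,[0,0,0],[0,0,0]],
  ],
)

```text
t: 16.45
ee_pos: [397.5, 312.6, 200.0]
orientation: [-0.436, -3.109, 0.004]
ft_force: [-0.2, -0.4, 0.0]
width: 52.9
grasp_force: 0.0
```

```bash
python3 look.py w6; python3 - <<'E'
from h import *
o=get_obs();print(o['ee_pos'],R.from_rotvec(o['orientation']).as_matrix().round(3).tolist(),o['width'])
f=np.load('w6.npz');w=f['W'].reshape(-1,3);c=f['I'].reshape(-1,3)
near=(abs(w[:,0]-430)<90)&(abs(w[:,1]-305)<70)
d=near&(w[:,2]>98)&(w[:,2]<112)&(w[:,0]<415);p=w[d];print('grip top',len(p),np.median(p,0),cv2.minAreaRect(p[:,:2].astype(np.float32)))
b=near&(w[:,2]>80)&(w[:,2]<94)&(w[:,0]>435);p=w[b];r=cv2.fitLine(p[:,:2].astype(np.float32),cv2.DIST_HUBER,0,.01,.01).ravel()
print('bail',len(p),np.median(p,0),cv2.minAreaRect(p[:,:2].astype(np.float32)),np.degrees(np.arctan2(r[1],r[0])),r)
m=near&(w[:,2]>38)&(w[:,2]<46)&(w[:,0]>430);p=w[m];print('rim',len(p),cv2.minEnclosingCircle(p[:,:2].astype(np.float32)))
E
```

```text
[397.8 312.7 200.3] [-4.3120e-01 -3.1103e+00  2.5000e-03]
[397.75783436 312.66826098 200.33490955] [[-0.962, 0.272, -0.002], [0.272, 0.962, -0.001], [0.001, -0.002, -1.0]] 52.72331805131174
grip top 355 [394.95368246 321.45734002 103.9887015 ] ((396.0187072753906, 321.4901428222656), (9.716572761535645, 23.514799118041992), 74.1169204711914)
bail 379 [472.64677301 299.73677059  85.99527408] ((472.54437255859375, 298.4512634277344), (52.882423400878906, 6.295676231384277), 73.78314208984375) 73.658966 [2.8135392e-01 9.5960408e-01 4.7191187e+02 2.9943100e+02]
rim 431 ((464.85845947265625, 302.9048767089844), 36.486568450927734)
```

View pics/w6.png

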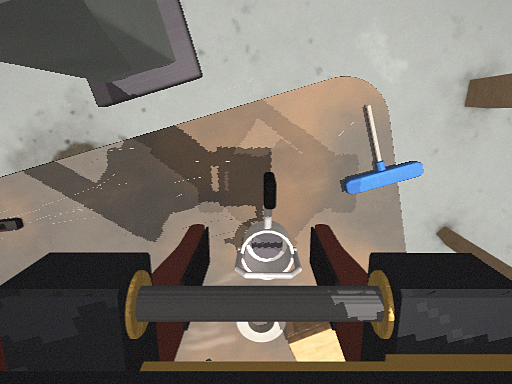

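The wrist view shows the pail with its grip at (269,190) and its bail at (268,275). Grip to bail measures 79.9 mm, which checks against 80, and the yaw is −16.5°. Descending on the grip.

Call:
jog_arm(
  commands=[
    [0.2,[0.04,0.08,0],[0,0,0.015]],
    [0.2,[0,0,0.4],[0,0,0]],
    [0.2,[0,0,0.4],[0,0,0]],
    [0.2,[0,0,0.34],[0,0,0]],
    [0.2,[0,0,0.2],[0,0,0]],
    [0.2,[0,0,0],[0,0,0]],
    [-1,[0,0,0],[0,0,0]],
    [-1,[0,0,0],[0,0,0]],
    [-1,[0,0,0],[0,0,0]],
    [-1,[0,0,0],[0,0,0]],
  ],
)

```text
t: 17.5
ee_pos: [396.8, 322.0, 67.8]
orientation: [0.453, 3.107, 0.002]
ft_force: [0.6, 0.8, -0.2]
width: 24.4
grasp_force: 0.0
```

Call:
jog_arm(
  commands=[
    [-1,[0,0,0],[0,0,0]],
    [-1,[0,0,0],[0,0,0]],
    [-1,[0,0,0],[0,0,0]],
    [-1,[0,0,0],[0,0,0]],
    [-1,[0,0,0],[0,0,0]],
    [-1,[0,0,0],[0,0,0]],
    [-1,[0,0,0],[0,0,0]],
  ],
)

```text
t: 18.2
ee_pos: [396.4, 321.7, 67.1]
orientation: [0.453, 3.108, 0.001]
ft_force: [-0.9, -0.7, 5.5]
width: 9.9
grasp_force: 30.0
```

Gripped. Lifting gently, turning to the bar's yaw and moving in front of the hook.

Call:
jog_arm(
  commands=[
    [-1,[0,0,-0.05],[0,0,0]],
    [-1,[0,0,-0.15],[0,0,0]],
    [-1,[0,0,-0.25],[0,0,0]],
    [-1,[0,0,-0.25],[0,0,0]],
    [-1,[0,0,-0.15],[0,0,0]],
    [-1,[0,0,0],[0,0,-0.08]],
    [-1,[0,0,0],[0,0,-0.09]],
    [-1,[0,0,0],[0,0,-0.09]],
    [-1,[0,0,0],[0,0,-0.073]],
    [-1,[0,0,0],[0,0,0]],
  ],
)

```text
t: 19.2
ee_pos: [395.9, 321.3, 151.6]
orientation: [-0.043, -3.141, 0.001]
ft_force: [0.7, -0.6, -1.3]
width: 9.7
grasp_force: 30.0
```

Call:
jog_arm(
  commands=[
    [-1,[0.007,-0.15,0],[0,0,0]],
    [-1,[0.007,-0.3,0],[0,0,0]],
    [-1,[0.007,-0.4,0],[0,0,0]],
    [-1,[0.007,-0.4,0],[0,0,0]],
    [-1,[0.007,-0.4,0],[0,0,0]],
    [-1,[0.007,-0.4,0],[0,0,0]],
    [-1,[0.007,-0.4,0],[0,0,0]],
    [-1,[0.007,-0.4,0],[0,0,0]],
    [-1,[0.007,-0.3,0],[0,0,0]],
    [-1,[0.007,-0.145,0],[0,0,0]],
  ],
)

```text
t: 20.2
ee_pos: [378.6, -10.2, 151.7]
orientation: [-0.05, -3.141, 0.001]
ft_force: [-0.1, 0.5, -1.5]
width: 9.4
grasp_force: 30.0
```

Call:
jog_arm(
  commands=[
    [-1,[0,0,0],[0,0,0]],
    [-1,[0,0,0],[0,0,0]],
    [-1,[0,0,0],[0,0,0]],
  ],
)

```text
t: 20.5
ee_pos: [379.8, -7.2, 151.7]
orientation: [-0.044, -3.141, -0.0]
ft_force: [-0.0, -0.7, -1.9]
width: 9.5
grasp_force: 30.0
```

```bash
python3 look.py w7; python3 - <<'E'
from h import *
o=get_obs();print(o['ee_pos'],R.from_rotvec(o['orientation']).as_matrix().round(3).tolist(),o['width'],o['ft_force'])
f=np.load('w7.npz');w=f['W'].reshape(-1,3)
p=w[(abs(w[:,0]-460)<20)&(abs(w[:,1]+9)<40)&(w[:,2]>155)&(w[:,2]<190)];print('wrist bail',len(p))
if len(p)>5: print(np.median(p,0),cv2.minAreaRect(p[:,:2].astype(np.float32)))
d=grab('scene');w=cloud(d).reshape(-1,3)
p=w[(abs(w[:,0]-460)<18)&(abs(w[:,1]+9)<24)&(w[:,2]>155)&(w[:,2]<190)];print('scene bail',len(p),np.median(p,0),np.percentile(p,[5,95],axis=0))
m=(abs(w[:,1]+8)<12)&(abs(w[:,0]-540)<34)&(w[:,2]>110)&(w[:,2]<275);p=w[m]
for a in range(110,270,6):
    q=p[(p[:,2]>=a)&(p[:,2]<a+6)]
    if len(q)>1:print(a,len(q),q[:,0].min().round(1),q[:,0].max().round(1),np.median(q,0).round(1))
I=d['image'];M=d['M'];K=d['intrinsics'];c=M[:3,:3].T@(np.array([500,-8,160.])-M[:3,3]);u,v=(K@(c/c[2]))[:2].astype(int)
a=cv2.resize(I[v-60:v+60,u-60:u+60],None,fx=4,fy=4,interpolation=cv2.INTER_CUBIC)
b=cv2.resize(f['I'],None,fx=.62,fy=.62)
cv2.imwrite('pics/c7.png',np.hstack([a,cv2.copyMakeBorder(b,0,480-b.shape[0],0,0,0)]))
E
```

```text
[379.8  -7.1 151.7] [-4.3000e-02 -3.1412e+00 -1.0000e-04]
[379.83687007  -7.09348933 151.66692069] [[-1.0, 0.027, -0.0], [0.027, 1.0, 0.0], [0.0, 0.0, -1.0]] 9.90517042205854 [ 0.22488666 -0.29572195 -1.95362173]
wrist bail 0
scene bail 1 [464.28457251  -0.49911972 171.21334051] [[464.28457251  -0.49911972 171.21334051]
 [464.28457251  -0.49911972 171.21334051]]
122 5 535.5 554.4 [548.7 -10.8 127.2]
128 16 530.8 557.6 [545.5  -9.8 131.5]
134 11 530.2 563.9 [556.9  -9.6 136.3]
140 8 525.3 560.0 [544.1  -9.7 143.4]
146 7 525.9 560.3 [557.7 -11.3 149.3]
152 11 522.0 560.1 [526.6 -10.3 155.7]
158 6 521.1 562.1 [558.5 -10.4 160.8]
164 6 549.1 556.5 [552.4 -10.4 166.5]
170 6 538.5 545.7 [542.7 -10.9 173.4]
176 6 529.8 542.9 [536.   -9.9 178.8]
182 8 521.1 535.2 [526.6  -9.2 184.9]
188 4 521.2 525.1 [521.8 -10.6 192.2]
194 3 520.1 524.8 [520.8 -11.  197.7]
200 5 520.6 524.0 [521.  -10.8 202.5]
206 7 519.0 524.3 [520.1 -10.4 209.8]
212 5 518.1 524.0 [519.6  -7.9 215.6]
218 9 518.7 555.2 [521.6  -9.  220.9]
224 18 518.1 552.1 [529.1 -10.2 226.8]
230 24 521.8 552.1 [533.3 -12.4 233.2]
236 12 521.0 548.1 [532.8 -11.1 238.9]
242 13 521.0 544.6 [527.4 -11.9 244.7]
248 18 518.6 544.1 [530.1 -12.  250.3]
254 30 519.4 545.2 [528.7  -9.4 257.7]
260 14 523.7 543.4 [535.7  -8.5 260.8]
```

View pics/c7.png

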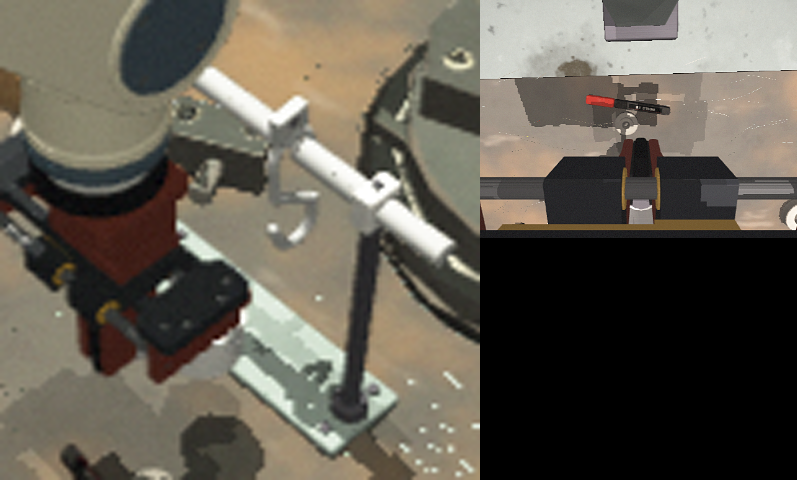

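Same picture: the hook hangs steady, its tip at about (270,240) in the crop, and the arm hides the pail. A numeric check of the bail from the top camera follows.

```bash
python3 - <<'E'
from h import *
d=grab('top');w=cloud(d).reshape(-1,3)
p=w[(abs(w[:,0]-460)<22)&(abs(w[:,1]+9)<36)&(w[:,2]>150)&(w[:,2]<195)];print(len(p));
if len(p)>5: print(np.median(p,0),cv2.minAreaRect(p[:,:2].astype(np.float32)),np.percentile(p[:,2],[10,90]))
p=w[(abs(w[:,0]-460)<36)&(abs(w[:,1]+9)<36)&(w[:,2]>110)&(w[:,2]<140)];print('rim',len(p),p.min(0),p.max(0))
p=w[(abs(w[:,0]-533)<22)&(abs(w[:,1]+9)<9)&(w[:,2]>246)&(w[:,2]<270)];print('tab',len(p),np.median(p,0),cv2.minAreaRect(p[:,:2].astype(np.float32)))
E
```

```text
0
rim 31 [472.67603785 -35.37758719 110.01602154] [486.02363007  10.66395137 127.69720056]
tab 36 [530.75096565 -10.00196798 257.21259517] ((531.0986328125, -10.025114059448242), (8.327707290649414, 22.153444290161133), 89.78611755371094)
```

Pail rim is at z ≈ 127 with its far edge at x ≈ 487, so it is upright and the bail is at (459.4, −9.3, 169.7) as computed. Moving the bail over the tip.

Call:
jog_arm(
  commands=[
    [-1,[-0.08,0.002,0],[0,0,0]],
    [-1,[-0.15,0.004,0],[0,0,0]],
    [-1,[-0.15,0.004,0],[0,0,0]],
    [-1,[-0.1,0.003,0.01],[0,0,0]],
    [-1,[-0.07,0.002,0.01],[0,0,0]],
    [-1,[-0.06,0.002,0.005],[0,0,0]],
    [-1,[0,0,0],[0,0,0]],
    [-1,[0,0,0],[0,0,0]],
  ],
)

```text
t: 21.45
ee_pos: [440.5, -7.7, 149.0]
orientation: [-0.044, -3.14, -0.0]
ft_force: [0.1, 0.0, -1.2]
width: 10.1
grasp_force: 30.0
```

Call:
jog_arm(
  commands=[
    [-1,[-0.055,0.001,0.017],[0,0,0]],
    [-1,[-0.055,0.001,0.017],[0,0,0]],
    [-1,[0,0,0],[0,0,0]],
    [-1,[0,0,0],[0,0,0]],
  ],
)

```text
t: 21.85
ee_pos: [452.0, -7.8, 145.7]
orientation: [-0.044, -3.141, 0.0]
ft_force: [0.2, -0.5, -1.9]
width: 10.0
grasp_force: 30.0
```

```bash
python3 - <<'E'
from h import *
o=get_obs();print(o['ee_pos']+[79.6,-2.2,18],o['ft_force'])
d=grab('scene');w=cloud(d).reshape(-1,3)
m=(abs(w[:,1]+8)<30)&(abs(w[:,0]-540)<34)&(w[:,2]>110)&(w[:,2]<190);p=w[m]
I=d['image'];M=d['M'];K=d['intrinsics'];c=M[:3,:3].T@(np.array([530,-8,175.])-M[:3,3]);u,v=(K@(c/c[2]))[:2].astype(int)
cv2.imwrite('pics/c8.png',cv2.resize(I[v-45:v+45,u-55:u+55],None,fx=6,fy=6,interpolation=cv2.INTER_CUBIC))
E
```

```text
[531.63561171  -9.97693827 163.70657794] [ 0.17550435 -0.49422844 -1.92804723]
```

View pics/c8.png

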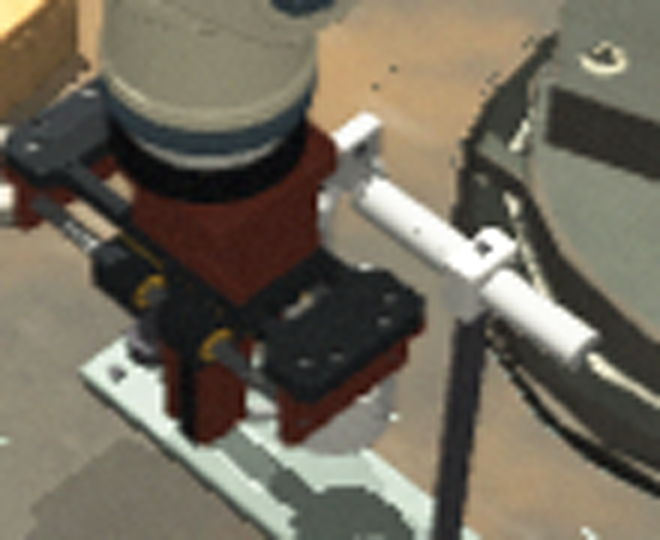

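The last picture shows the pail at the hook but the gripper hides the curl. There is no contact force, so I'll continue along the planned path by feel.

Call:
jog_arm(
  commands=[
    [-1,[-0.038,0.001,0.05],[0,0,0]],
    [-1,[-0.038,0.001,0.05],[0,0,0]],
    [-1,[0,0,0],[0,0,0]],
    [-1,[0,0,0],[0,0,0]],
  ],
)

```text
t: 22.3
ee_pos: [459.5, -7.8, 135.4]
orientation: [-0.044, -3.14, -0.0]
ft_force: [0.7, 0.4, -1.2]
width: 10.2
grasp_force: 30.0
```

Call:
jog_arm(
  commands=[
    [-1,[-0.03,0.001,0.04],[0,0,0]],
    [-1,[-0.015,0,0.04],[0,0,0]],
    [-1,[0,0,0],[0,0,0]],
    [-1,[0,0,0],[0,0,0]],
  ],
)

```text
t: 22.7
ee_pos: [464.0, -7.8, 127.6]
orientation: [-0.044, -3.141, -0.0]
ft_force: [1.2, 0.2, -1.0]
width: 9.9
grasp_force: 30.0
```

Call:
jog_arm(
  commands=[
    [-1,[-0.005,0,0.04],[0,0,0]],
    [-1,[0,0,0],[0,0,0]],
    [-1,[0,0,0],[0,0,0]],
  ],
)

```text
t: 23.0
ee_pos: [464.5, -7.8, 123.7]
orientation: [-0.044, -3.141, 0.0]
ft_force: [0.0, 0.0, -1.1]
width: 9.5
grasp_force: 30.0
```

```bash
cat > chk.py <<'E'
from h import *
o=get_obs();print('bail',(o['ee_pos']+[79.6,-2.2,18]).round(1),o['ft_force'].round(2))
d=grab('top');w=cloud(d).reshape(-1,3)
p=w[(abs(w[:,0]-533)<24)&(abs(w[:,1]+9)<9)&(w[:,2]>246)&(w[:,2]<270)]
print('tab',len(p),cv2.minAreaRect(p[:,:2].astype(np.float32)),np.median(p[:,2]),np.polyfit(p[:,0],p[:,2],1)[0])
E
python3 chk.py
```

```text
bail [544.1 -10.  141.7] [ 0.    0.03 -1.08]
  return _methods._mean(a, axis=axis, dtype=dtype,
  ret = ret.dtype.type(ret / rcount)
Traceback (most recent call last):
  File "chk.py", line 5, in <module>
    print('tab',len(p),cv2.minAreaRect(p[:,:2].astype(np.float32)),np.median(p[:,2]),np.polyfit(p[:,0],p[:,2],1)[0])
                                                                                     ~~~~~~~~~~^^^^^^^^^^^^^^^^^
TypeError: expected non-empty vector for x
```

Call:
jog_arm(
  commands=[
    [-1,[0,0,0.02],[0,0,0]],
    [-1,[0,0,0.02],[0,0,0]],
    [-1,[0,0,0.015],[0,0,0]],
    [-1,[0,0,0],[0,0,0]],
    [-1,[0,0,0],[0,0,0]],
  ],
)

```text
t: 23.55
ee_pos: [464.6, -7.8, 118.2]
orientation: [-0.044, -3.141, -0.0]
ft_force: [0.8, -0.7, -1.1]
width: 10.1
grasp_force: 30.0
```

Call:
jog_arm(
  commands=[
    [-1,[0,0,0.01],[0,0,0]],
    [-1,[0,0,0.01],[0,0,0]],
    [-1,[0,0,0],[0,0,0]],
    [-1,[0,0,0],[0,0,0]],
  ],
)

```text
t: 23.95
ee_pos: [464.6, -7.8, 116.3]
orientation: [-0.044, -3.141, -0.0]
ft_force: [0.3, 0.4, -1.7]
width: 9.7
grasp_force: 30.0
```

Call:
jog_arm(
  commands=[
    [-1,[0,0,0.01],[0,0,0]],
    [-1,[0,0,0],[0,0,0]],
    [-1,[0,0,0],[0,0,0]],
  ],
)

```text
t: 24.25
ee_pos: [464.6, -7.8, 115.3]
orientation: [-0.044, -3.141, -0.0]
ft_force: [-0.0, 0.6, -1.4]
width: 9.6
grasp_force: 30.0
```

Call:
jog_arm(
  commands=[
    [-1,[0.02,0,0.005],[0,0,0]],
    [-1,[0.02,0,0.005],[0,0,0]],
    [-1,[0,0,0],[0,0,0]],
    [-1,[0,0,0],[0,0,0]],
  ],
)

```text
t: 24.65
ee_pos: [460.8, -7.7, 114.5]
orientation: [0.044, 3.141, -0.0]
ft_force: [-0.4, 0.5, 0.4]
width: 9.7
grasp_force: 30.0
```

Call:
jog_arm(
  commands=[
    [-1,[0,0,0.01],[0,0,0]],
    [-1,[0,0,0],[0,0,0]],
    [-1,[0,0,0],[0,0,0]],
  ],
)

```text
t: 24.95
ee_pos: [461.4, -7.8, 113.7]
orientation: [0.044, 3.14, -0.0]
ft_force: [0.1, -0.3, 4.4]
width: 9.9
grasp_force: 30.0
```

Call:
jog_arm(
  commands=[
    [-1,[0,0,0.007],[0,0,0]],
    [-1,[0,0,0],[0,0,0]],
    [-1,[0,0,0],[0,0,0]],
  ],
)

```text
t: 25.25
ee_pos: [461.4, -7.8, 113.0]
orientation: [0.044, 3.14, -0.0]
ft_force: [0.6, -0.1, 6.5]
width: 9.9
grasp_force: 30.0
```

The bail is bearing on the curl at z ≈ 131, the expected height. Easing off to about the pail's own weight, then releasing.

Call:
jog_arm(
  commands=[
    [-1,[0,0,-0.008],[0,0,0]],
    [-1,[0,0,-0.003],[0,0,0]],
    [-1,[0,0,0],[0,0,0]],
    [-1,[0,0,0],[0,0,0]],
  ],
)

```text
t: 25.65
ee_pos: [460.4, -7.7, 113.6]
orientation: [-0.044, -3.141, 0.0]
ft_force: [-0.0, 0.7, 1.6]
width: 9.7
grasp_force: 30.0
```

Call:
jog_arm(
  commands=[
    [-0.7,[0,0,0],[0,0,0]],
    [-0.4,[0,0,0],[0,0,0]],
    [0,[0,0,0],[0,0,0]],
    [0,[0,0,0],[0,0,0]],
    [0,[0,0,0],[0,0,0]],
    [0,[0,0,0],[0,0,0]],
    [0,[0,0,0],[0,0,0]],
    [0,[0,0,0],[0,0,0]],
    [0,[0,0,0],[0,0,0]],
    [0,[0,0,0],[0,0,0]],
  ],
)

```text
t: 26.65
ee_pos: [460.6, -7.7, 113.7]
orientation: [0.044, 3.141, -0.0]
ft_force: [-0.2, -0.7, 0.3]
width: 44.1
grasp_force: 0.0
```

Call:
jog_arm(
  commands=[
    [0,[0.05,0,0],[0,0,0]],
    [0,[0.15,0,0],[0,0,0]],
    [0,[0.2,0,0],[0,0,0]],
    [0,[0.2,0,0],[0,0,0]],
    [0,[0.1,0,0],[0,0,0]],
    [0,[0,0,-0.4],[0,0,0]],
    [0,[0,0,-0.4],[0,0,0]],
    [0,[0,0,-0.4],[0,0,0]],
    [0,[0,0,-0.4],[0,0,0]],
    [0,[0,0,0],[0,0,0]],
  ],
)

```text
t: 27.65
ee_pos: [393.9, -5.9, 278.6]
orientation: [0.044, 3.131, -0.0]
ft_force: [1.5, 0.9, -0.0]
width: 43.8
grasp_force: 0.0
```

Call:
jog_arm(
  commands=[
    [0,[0,0.4,0],[0,0,0]],
    [0,[0,0.4,0],[0,0,0]],
    [0,[0,0.4,0],[0,0,0]],
    [0,[0,0.4,0],[0,0,0]],
    [0,[0,0.4,0],[0,0,0]],
    [0,[0,0.4,0],[0,0,0]],
    [0,[0,0,0],[0,0,0]],
    [0,[0,0,0],[0,0,0]],
    [0,[0,0,0],[0,0,0]],
    [0,[0,0,0],[0,0,0]],
  ],
)

```text
t: 28.65
ee_pos: [397.2, 233.0, 273.4]
orientation: [-0.046, -3.141, 0.001]
ft_force: [0.3, 0.0, -0.4]
width: 43.7
grasp_force: 0.0
```

```bash
cat > fin.py <<'E'
from h import *
print(get_obs()['t'])
for k in range(2):
  for n in('scene','top'):
    d=grab(n);w=cloud(d).reshape(-1,3)
    s=lambda x,y,a,b:w[(abs(w[:,0]-x)<45)&(abs(w[:,1]-y)<24)&(w[:,2]>a)&(w[:,2]<b)]
    t=s(533,-9,245,275);t=t[abs(t[:,1]+9)<9]
    g=s(458,-9,90,160);b=s(545,-9,40,100);
    print(n,'tab',len(t),np.median(t,0).round(1),'grip',len(g),np.median(g,0).round(1),g[:,2].max(),'cup',len(b),np.median(b,0).round(1),b.min(0).round(),b.max(0).round())
    c=s(540,-9,160,215);print('shank low',[(a,c[(c[:,2]>a)&(c[:,2]<a+12)][:,0].round().min()) for a in(185,197)] if n=='scene' else '')
E
python3 fin.py
```

```text
28.65
scene tab 67 [531.3 -10.8 256.5] grip 119 [460.8  -8.8 130.8] 151.57568461586777 cup 280 [545.3  -6.6  68. ] [501. -33.  50.] [571.  15.  94.]
shank low [(185, np.float64(520.0)), (197, np.float64(518.0))]
top tab 39 [530.9  -8.7 257.1] grip 46 [463.4  -7.8 144.4] 150.44754453931841 cup 159 [536.1  -8.6  59.5] [501. -33.  46.] [563.  14.  91.]
shank low 
scene tab 67 [532.  -10.7 257.1] grip 120 [460.   -9.2 129.3] 152.21354724269906 cup 286 [544.8  -6.5  68.7] [501. -33.  50.] [572.  15.  94.]
shank low [(185, np.float64(519.0)), (197, np.float64(519.0))]
top tab 39 [531.2  -8.7 257. ] grip 43 [461.   -7.5 144.5] 153.21491675331936 cup 161 [536.   -8.6  58.1] [502. -33.  48.] [564.  14.  92.]
shank low
```

Pail hangs with its grip and cup at the expected heights. Letting it settle, then checking again.

Call:
jog_arm(
  commands=[
    [0,[0,0,0],[0,0,0]],
    [0,[0,0,0],[0,0,0]],
    [0,[0,0,0],[0,0,0]],
    [0,[0,0,0],[0,0,0]],
    [0,[0,0,0],[0,0,0]],
    [0,[0,0,0],[0,0,0]],
    [0,[0,0,0],[0,0,0]],
    [0,[0,0,0],[0,0,0]],
    [0,[0,0,0],[0,0,0]],
    [0,[0,0,0],[0,0,0]],
  ],
)

```text
t: 29.85
ee_pos: [397.4, 234.1, 273.7]
orientation: [-0.044, -3.141, 0.0]
ft_force: [0.6, 0.1, -0.4]
width: 43.7
grasp_force: 0.0
```

Call:
jog_arm(
  commands=[
    [0,[0,0,0],[0,0,0]],
    [0,[0,0,0],[0,0,0]],
    [0,[0,0,0],[0,0,0]],
    [0,[0,0,0],[0,0,0]],
    [0,[0,0,0],[0,0,0]],
    [0,[0,0,0],[0,0,0]],
    [0,[0,0,0],[0,0,0]],
    [0,[0,0,0],[0,0,0]],
    [0,[0,0,0],[0,0,0]],
    [0,[0,0,0],[0,0,0]],
  ],
)

```text
t: 30.85
ee_pos: [397.4, 234.1, 273.7]
orientation: [0.044, 3.141, -0.0]
ft_force: [-0.1, -0.2, -0.2]
width: 43.9
grasp_force: 0.0
```

```bash
python3 fin.py && python3 -c "
from workcell import *
print(close_job())"
```

```text
30.85
scene tab 66 [531.3 -10.9 257. ] grip 117 [459.5  -9.  130.1] 152.9022807871595 cup 296 [544.4  -6.7  69.1] [501. -33.  53.] [571.  15.  95.]
shank low [(185, np.float64(519.0)), (197, np.float64(518.0))]
top tab 39 [531.1  -8.7 257.2] grip 45 [462.8  -8.3 146.5] 152.28605599156117 cup 159 [536.2  -8.6  58.7] [501. -33.  47.] [564.  14.  92.]
shank low 
scene tab 69 [531.2 -10.7 257.2] grip 117 [459.9  -9.2 132.5] 152.4356288836358 cup 287 [544.6  -6.2  68.5] [502. -33.  51.] [571.  15.  94.]
shank low [(185, np.float64(519.0)), (197, np.float64(519.0))]
top tab 39 [531.4  -8.7 257. ] grip 45 [463.1  -8.2 144.7] 150.1973798884378 cup 161 [536.1  -8.5  59.1] [501. -33.  48.] [563.  14.  93.]
shank low 
the job is handed in; nothing more can be done
None
```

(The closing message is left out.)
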